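Open the filter of the jar vacuum sealer

TASK

Open the filter of the low white jar vacuum sealer: press the small ribbed snap tab in front of the filter cover fully down until it stops, then push the released cover by its upright rib, along its guide rails and over the tab, until the filter opening beneath it is completely uncovered. Nothing is to be gripped: the cover only slides and is never lifted or tipped. Leave the round power button unpressed, do not disturb the jars, jar lid and ladle around, and leave the cover lying flat and still between the rails.

Things in the scene. Friction and masses are not known exactly. Their poses are not given: they have to be found in the camera images.
- sealer: Low white vacuum-sealer housing fixed on the table, 260 (x) x 220 (y) x 60 mm high, turned up to 30 degrees either way. Origin: centre of its underside; +x is the direction in which the cover is pushed (away from the robot), z up. Its flat top deck is 60 mm above the table. The cover's channel lies along y = -35 mm; the strip at y > 30 mm carries the power button, a flat gauge and a loose jar lid.
- seat (a point): Centre of the cover's seat, at deck height; axes as the sealer. The filter opening, a 60 (x) x 70 (y) mm recess with white pleats, is centred here, and so is the closed cover, within about 1 mm. Behind the seat is an 8 mm high back stop (1.5 mm behind the cover).
- cover: Loose grey plastic filter cover, a flat plate 90 (x) x 100 (y) x 12 mm, 0.11 to 0.22 kg, lying on the deck. Origin: centre of its underside; axes as the sealer. It slides at a newton or two once the tab is down; with the tab up it is blocked after 2 mm. The opening is completely uncovered when the cover has gone 75 mm in the sealer's +x from the seat.
- rib (a point): Middle of the top edge of the upright rib on the cover, 30 mm behind the cover's centre (robot's side): 10 mm thick (x), 60 mm long (y), 19 mm high above the plate (top 31 mm above the deck). Push on its rear face, 5 mm behind this point. Behind it are 10 mm of plate, then the lower back stop, so fingertips kept above the plate's top are free there.
- tab_top (a point): Centre of the top face of the snap tab, a grey ribbed block 38 (x) x 44 (y) mm just in front (+x) of the cover, 66 mm ahead of the seat centre. Untouched, its top stands about 8 mm above the deck and blocks the cover; fully pressed it lies 3 mm below the deck in its slot, so that the cover slides over it.
- tab (a joint): How far the snap tab is pressed straight down, m: 0 to 0.0015 at the start, 0.011 at its stop. It yields at about 4 N, has no return spring and stays where it is left. Released when pressed to its stop (0.009 or more counts).
- park (a point): Point on the deck, 105 mm ahead of the seat: a good place for the pushed cover's centre. Two aluminium guide rails (8 mm wide, 10 mm high) run along x beside the whole channel, 105 mm apart between their inner faces (2.5 mm play each side of the cover). A 10 mm high end stop ends the cover's travel 134 mm from the seat.
- power (a joint): Travel of the round grey power button, m: 0 untouched, 0.005 fully in. Not to be pressed.
- power_top (a point): Centre of the top of the round power button, 24 mm in diameter in a black collar, on the housing's side strip 25 mm behind and 110 mm to the +y side of the seat centre.
- jar_a: Bystander: filled capped jar, 68 mm in diameter, 110 mm high, on the table close to the sealer. Origin at its underside.
- jar_b: Bystander: filled capped jar, 68 mm in diameter, 110 mm high, on the table close to the sealer. Origin at its underside.
- glass_c: Bystander: empty open glass, 68 mm in diameter, 100 mm high, on the table close to the sealer. Origin at its underside.
- jar_lid: Bystander: loose flat brass jar lid, 60 mm in diameter, 12 mm high, lying on the sealer's side strip. Origin at its underside.
- ladle: Bystander: spoon-shaped ladle 200 mm long, lying on the table at the left.
There are look-alikes about, which are no part of the job. Of the things that look like the cover, the smallest one is meant.

How it is judged:
By the outcome, as a careful person would: the job done as asked, in the order asked, and still so for the second after the job is handed in, with the robot touching nothing.
It also fails if it takes over 38 s, if anything falls off the work surface, if the arm or the gripper's body presses on something with over 40 N, if the wrist force passes 120 N, or if a joint passes its speed limit or range.

ROBOT

A 6-joint arm with a two-finger parallel gripper is mounted at the origin on the work surface. World frame = base frame: x ahead of the robot, y to its left, z up, the work surface at z = 0. Lengths are in m, angles in rad, forces in N, time in s.
With the tool pointing down it reaches from about 0.35 to 0.85 m from the base axis. Payload 8.1 kg.
Tool frame: the origin (TCP) lies where the fingers leave the gripper's body, on its centre line; the fingertips stand 84 mm ahead of it and the grasp point (between the pads) lies 65 mm ahead of it; z points along the fingers, y is the line along which they close (so a half turn about z gives the same grasp; the last joint's range is limited). The gripper opens to 93 mm and grips with 3 to 60 N. Pads are 15 mm wide; open, the fingers measure 128 mm over their backs; the gripper's body (75 mm by 188 mm) begins 65 mm behind the grasp point.
Start: joints at [-1.264, 0.13, 1.488, -0, 1.523, -0.085], TCP at [0.229, -0.555, 0.303] pointing down, gripper open.
Joint ranges: [-2.96, 2.96], [-0.89, 2.26], [0.02, 2.5], [-1.34, 4.48], [0, 2.73], [-2.66, 2.66]. Speed limits (rad/s): [2.39, 2.39, 2.79, 3.14, 3.14, 3.14].

INTERFACE

Orientations are given as a rotation vector (axis times angle).
In Python, from plant import robot gives the robot as it stands.
- The arm moves only by the shell command python3 -m jog 'ROWS' [FORCE]. ROWS is text: rows parted by semicolons, each of 5 numbers parted by spaces: the opening, from 0 (shut) to 1 (fully open), then the shift along the tool's x, y, z in m, then the turn about the tool's z in degrees. A call has 1 to 10 rows; each row shifts and turns the commanded pose from where the row before left it, along the tool's axes as they then stand; what a row does not reach is not made up. A row lasts 1/12 s, in which the tool goes at most 41.7 mm and 7.16 degrees, less where a joint would pass 70% of its speed; a pose out of reach is approached as far as the arm can. A call with a gripper value outside its range is refused whole. The fingers move at their own pace and stop on an object; FORCE is the grip in N (left out, the last holds). Time passes only in rows, so rows that do not move let the fingers close. It gives the time, the measured TCP pose, the force, the opening and the grip force at its end, in the units of the state.
- robot.read_state(): the state, without advancing time (a new reading comes with each control period).
- robot.read_camera(name): name is "scene" or "side" or "wrist"; returns a dict with "color" (400x640x3 uint8, red, green, blue), "intrinsics" (3x3 intrinsics, pixels), "pose" (4x4, takes a point from camera to world coordinates); the wrist camera has in their place "tool_from_camera" (4x4, takes a point from camera to tool coordinates, whose origin is the TCP and whose axes are the flange's). Camera axes: x right, y down, z forward; pixel columns grow to the right and rows downward; lengths in m; the calibration is good to about 2 mm. A picture is of the moment at which its call begins: read the wrist's pose just before it. There is no depth.
- robot.close_job(): hands the job in; it is judged then, once.
The state is a dict: "t": time; "q": joint angles; "dq": joint speeds; "joint_torque": joint torques, N m; "tool_pos": TCP position; "orientation": TCP orientation; "force": force on the tool from outside, world axes, zero at the start; "wrist_torque": the same for the moment, N m; "opening": finger opening in m; "gripper_force": force on a finger pad.
Only numpy, scipy, OpenCV 4.12 (cv2) and the standard library are available. Lean on these libraries where they do the work, as an engineer would, in place of code of your own. Each camera call takes 0.05 s, during which the arm holds its last target. There are 200 camera calls.

## Working session

There is one attempt and no reset: what is moved stays moved. The work goes in short steps, Python scripts to look and compute and a shell command to move; the robot and the scene stay as the last step left them, time stands still between calls to the robot, and variables do not carry over. Pictures are saved under pics/ and viewed, at most 10 in all, crops included, and the job is handed in when it is done.

```bash
mkdir -p pics
cat > h.py <<'E'
import numpy as np,cv2
from scipy.spatial.transform import Rotation as R
from plant import robot
def cam(n):
    s=robot.read_state(); c=robot.read_camera(n); K=np.array(c["intrinsics"])
    if n=="wrist":
        T=np.eye(4);T[:3,:3]=R.from_rotvec(s["orientation"]).as_matrix();T[:3,3]=s["tool_pos"]
        P=T@np.array(c["tool_from_camera"])
    else: P=np.array(c["pose"])
    return c["color"],K,P
def ray(K,P,u,v,z):
    d=P[:3,:3]@np.linalg.inv(K)@np.array([u,v,1.]); o=P[:3,3]
    return o+d*(z-o[2])/d[2]
def proj(K,P,X):
    c=np.linalg.inv(P)@np.append(X,1); p=K@c[:3]; return p[:2]/p[2]
def save(f,im): cv2.imwrite("pics/"+f,im[...,::-1])
E
python3 - <<'E'
from h import *
for n in("scene","side"):
    c,K,P=cam(n); save(n+"0.png",c); np.savez(n+"0.npz",c=c,K=K,P=P); print(n,P.round(3).tolist(),K[0,0])
s=robot.read_state();print(s["t"],s["orientation"],s["tool_pos"],s["force"])
E
```

```text
scene [[-0.87, 0.274, -0.411, 0.974], [0.494, 0.495, -0.715, 0.795], [0.007, -0.825, -0.565, 0.697], [0.0, 0.0, 0.0, 1.0]] 450.7502806137731
side [[-0.69, -0.51, 0.514, -0.234], [-0.724, 0.466, -0.509, 0.845], [0.02, -0.723, -0.69, 1.129], [0.0, 0.0, 0.0, 1.0]] 520.3573296073698
0.1 [-3.07989320e+00 -6.11104428e-01  2.67202516e-04] [ 0.22900027 -0.55417533  0.3017911 ] [ 0.65119816 -0.13366955  0.26115709]
```

View pics/scene0.png

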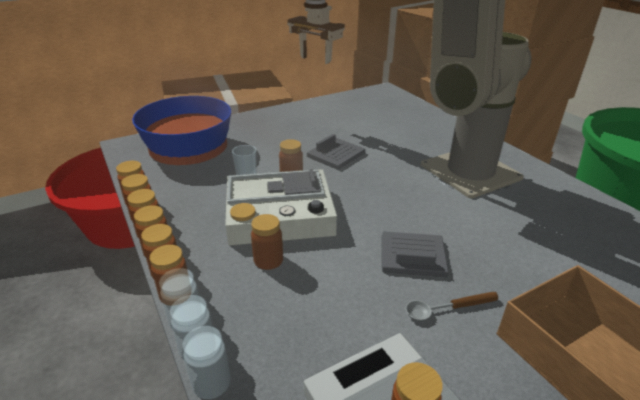

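View pics/side0.png

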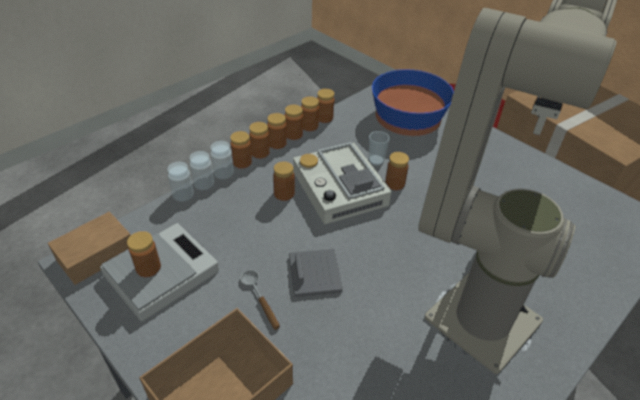

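The sealer is at about (280,200) in the scene view and (340,180) in the side view. The cover sits on its deck, and the look-alikes lie on the table. I'll enlarge both views.

Run:
```python
from h import *
a=np.load("scene0.npz")["c"][160:250,215:345]; b=np.load("side0.npz")["c"][130:230,280:410]
a=cv2.resize(a,None,fx=6,fy=6,interpolation=cv2.INTER_CUBIC)
b=cv2.resize(b,None,fx=6,fy=6,interpolation=cv2.INTER_CUBIC)
save("a.png",a);save("b.png",b)
```

```text
(no output)
```

View pics/a.png

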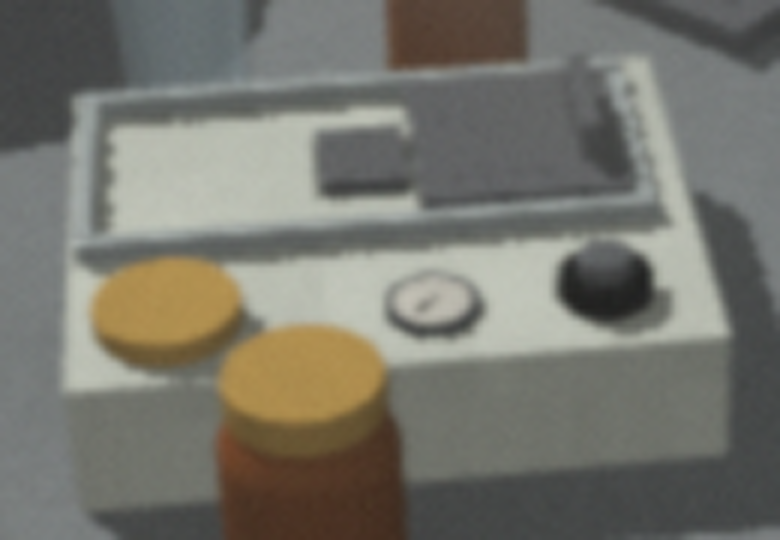

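View pics/b.png

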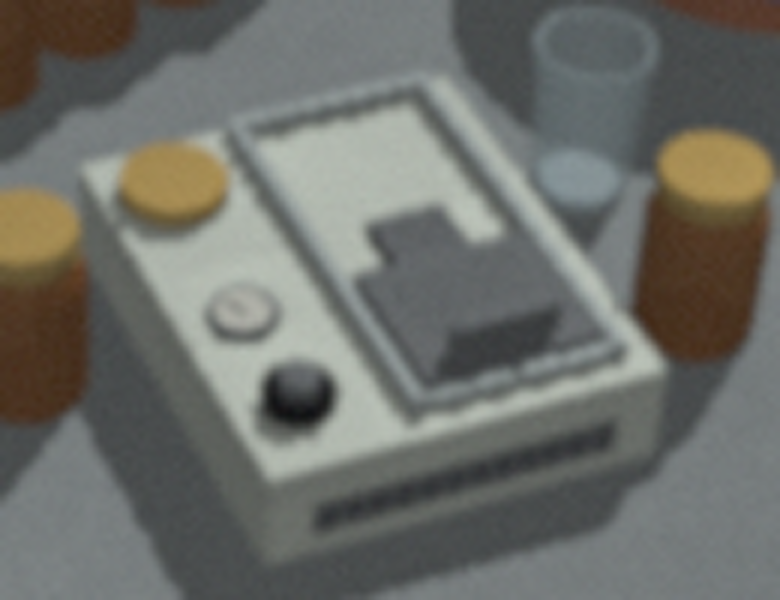

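Both crops show the housing top corners, the tab and the rib clearly. In the side crop the corners are (268,478), (665,370), (82,168) and (440,75), the tab is near (415,240) and the rib's rear face is near (500,340). In the scene crop the corners are (728,338), (652,58), (62,390) and (75,95), and the tab is near (362,155).

Run:
```python
from h import *
M=np.array([[-.13,.11],[-.13,-.11],[.13,.11],[.13,-.11]])
def fit(W):
    c=W.mean(0);A=W-c; th=np.arctan2((M[:,0]*A[:,1]-M[:,1]*A[:,0]).sum(),(M*A).sum()); return c,th
for n,o,pts,ex in(("side",(280,130),[(268,478),(665,370),(82,168),(440,75)],{"tabTL.068":(368,222,.068),"tabTR":(445,207,.068),"ribL top rear":(460,332,.091),"ribR top rear":(560,303,.091),"power":(298,378,.072)}),
 ("scene",(215,160),[(728,338),(652,58),(62,390),(75,95)],{"tab far -y":(318,132,.068),"tab far +y":(322,183,.068),"power":(605,258,.072)})):
    d=np.load(n+"0.npz");K,P=d["K"],d["P"]
    f=lambda x,y,z:ray(K,P,o[0]+(x+.5)/6-.5,o[1]+(y+.5)/6-.5,z)[:2]
    W=np.array([f(x,y,.06) for x,y in pts]); c,th=fit(W)
    Rm=np.array([[np.cos(th),-np.sin(th)],[np.sin(th),np.cos(th)]])
    print(n,c.round(4),np.degrees(th).round(2),"local\n",((W-c)@Rm).round(4).tolist())
    for k,v in ex.items(): print(k,((f(*v)-c)@Rm).round(4),f(*v).round(4))
```

```text
side [ 0.5938 -0.0792] -20.87 local
 [[-0.1278, 0.1091], [-0.1306, -0.1086], [0.1273, 0.108], [0.1312, -0.1085]]
tabTL.068 [ 0.0212 -0.0128] [ 0.6091 -0.0987]
tabTR [ 0.0175 -0.056 ] [ 0.5902 -0.1379]
ribL top rear [-0.0968 -0.0073] [ 0.5008 -0.0515]
ribR top rear [-0.0957 -0.0637] [ 0.4817 -0.1046]
power [-0.0795  0.0723] [0.5452 0.0167]
scene [ 0.5965 -0.0844] -21.56 local
 [[-0.13, 0.1097], [-0.131, -0.1093], [0.1295, 0.1096], [0.1315, -0.11]]
tab far -y [ 0.0244 -0.0518] [ 0.6002 -0.1416]
tab far +y [ 0.0244 -0.0109] [ 0.6152 -0.1035]
power [-0.0866  0.0655] [0.54   0.0083]
```

Both views agree: the sizes come out within 2 mm, the centre is about (0.595, -0.082) and the yaw about -21°. Next I'll move above the tab with the fingers shut.

```bash
r='0 .0249 -.01345 0 0'; python3 -m jog '0 .02 -.011 0 0;0 .025 -.0135 0 0;0 .025 -.0135 0 0;0 .025 -.0135 0 0;0 .025 -.0135 0 0;0 .025 -.0135 0 0;0 .025 -.0135 0 0;0 .025 -.0135 0 0;0 .025 -.0135 0 0;0 .025 -.0135 0 0' && python3 -m jog '0 .025 -.0135 0 0;0 .025 -.0135 0 0;0 .025 -.0135 0 0;0 .025 -.0135 0 0;0 .025 -.0135 0 0;0 .025 -.0135 0 0;0 .025 -.0135 0 0;0 .025 -.0135 0 0;0 .025 -.0135 0 0;0 .02 -.011 0 0' && python3 -m jog '0 0 0 0 4.4;0 0 0 0 4.4;0 0 0 0 4.4;0 0 0 0 4.4;0 0 0 0 4.4;0 0 0 0 4.4;0 0 0 0 4.4;0 0 0 0 4.4;0 0 0 0 4.4;0 0 0 0 4'
python3 - <<'E'
from h import *
c,K,P=cam("wrist"); s=robot.read_state()
Rm=R.from_rotvec(s["orientation"]).as_matrix(); print(s["tool_pos"],np.degrees(np.arctan2(Rm[1,0],Rm[0,0])),Rm[2,2],s["opening"],s["q"]); print(P.round(3))
save("w0.png",c);np.savez("w0.npz",c=c,K=K,P=P)
E
```

```text
t: 0.93
tool_pos: [0.4055, -0.3372, 0.3023]
orientation: [-3.081, -0.611, 0.001]
force: [0.8, -0.4, 0.3]
opening: 0.0311
gripper_force: 0.0
t: 1.77
tool_pos: [0.5816, -0.1206, 0.3021]
orientation: [-3.081, -0.613, 0.001]
force: [0.9, -0.2, 0.4]
opening: 0.0007
gripper_force: 0.0
t: 2.6
tool_pos: [0.5806, -0.1224, 0.3021]
orientation: [-3.087, 0.583, 0.002]
force: [0.3, -0.6, 0.7]
opening: 0.0006
gripper_force: 0.0
[ 0.5805649  -0.12244442  0.30211499] -21.648840739051245 -0.9999994024648191 0.00036392345919198483 [-2.94244218e-01  1.13606872e-01  1.50749396e+00 -2.89251969e-05
  1.52158463e+00  1.65439703e+00]
[[-0.364 -0.898 -0.248  0.649]
 [-0.931  0.351  0.098 -0.149]
 [-0.001  0.266 -0.964  0.384]
 [ 0.     0.     0.     1.   ]]
```

View pics/w0.png

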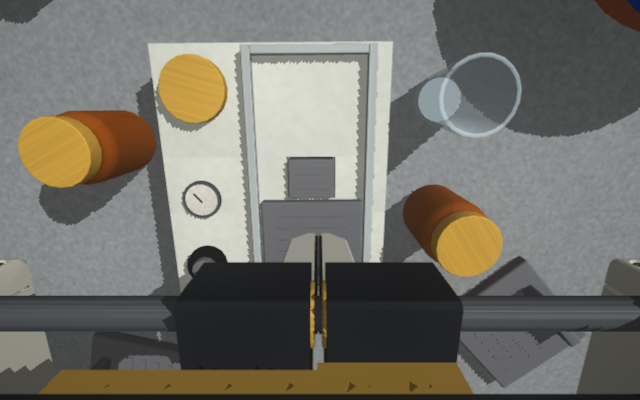

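The wrist view shows the tab at (289–335, 157–199), the cover's front edge at row 201 across columns 263–360, and the far housing corners at (149,43) and (393,42).

Run:
```python
from h import *
d=np.load("w0.npz");K,P=d["K"],d["P"]
f=lambda u,v,z:ray(K,P,u,v,z)[:2]
L,Rr=f(149,43,.06),f(393,42,.06); print("far edge",L,Rr,np.linalg.norm(L-Rr)); e=(L-Rr); print("yaw",np.degrees(np.arctan2(-e[0],e[1])))
th=np.radians(-21.4);ex=np.array([np.cos(th),np.sin(th)]);ey=np.array([-ex[1],ex[0]])
print("centre",(L+Rr)/2-.13*ex)
t=[f(289,157,.068),f(335,157,.068),f(335.5,199,.068),f(288,199,.068)]; print("tab",np.mean(t,0),np.linalg.norm(t[0]-t[1]),np.linalg.norm(t[1]-t[2]))
a,b=f(263,201,.072),f(360,202,.072); print("cover front",a,b,(a+b)/2,np.linalg.norm(a-b),np.degrees(np.arctan2(-(a-b)[0],(a-b)[1])))
for v in(90,240): print("rails inner mid", (f(252 if v==90 else 257,v,.07)))
for v in (70,150,190):
    print(v,[tuple(d["c"][v,u]) for u in ()])
s=robot.read_state();p=s["tool_pos"][:2]
for n,X in(("tab",np.mean(t,0)),("front",(a+b)/2)): D=X-p; print(n,"rel tcp along sealer",D@ex,D@ey)
```

```text
far edge [ 0.75612577 -0.02774094] [ 0.6770447  -0.23202973] 0.21906101098010858
yaw -21.161634086074027
centre [ 0.59554798 -0.08245135]
tab [ 0.58911922 -0.11902376] 0.043972567228118334 0.041656402523786655
cover front [ 0.58628438 -0.06652464] [ 0.55077586 -0.15458782] [ 0.56853012 -0.11055623] 0.09495250263985397 -21.960102495682733
rails inner mid [ 0.68465008 -0.09890582]
rails inner mid [ 0.55035114 -0.04358175]
70 []
150 []
190 []
tab rel tcp along sealer 0.006716436478211837 0.006306100006834982
front rel tcp along sealer -0.015542774015154099 0.006677355259203134
```

The tab centre is about (0.588, -0.118), which is 5.5 mm in +x and 7 mm to +y of the TCP. I'll align and descend to just above it.

```bash
python3 -m jog '0 .0055 -.007 .01 0;0 0 0 .02 0;0 0 0 .02 0;0 0 0 .02 0;0 0 0 .02 0;0 0 0 .02 0;0 0 0 .02 0;0 0 0 .012 0;0 0 0 .004 0;0 0 0 0 0' && python3 -m jog '0 0 0 .003 0;0 0 0 .003 0;0 0 0 .002 0;0 0 0 .002 0;0 0 0 0 0'
```

```text
t: 3.48
tool_pos: [0.5878, -0.1175, 0.155]
orientation: [-3.088, 0.575, 0.004]
force: [-0.4, -0.7, 1.0]
opening: 0.0005
gripper_force: 0.0
t: 3.9
tool_pos: [0.5893, -0.1182, 0.1477]
orientation: [3.088, -0.576, 0.004]
force: [1.8, 0.0, 2.3]
opening: 0.0005
gripper_force: 1.2
```

```bash
python3 -m jog '0 0 0 .002 0;0 0 0 .002 0;0 0 0 0 0' && python3 -m jog '0 0 0 .001 0;0 0 0 .001 0;0 0 0 0 0'  && python3 -m jog '0 0 0 .001 0;0 0 0 0 0'
```

```text
t: 4.15
tool_pos: [0.589, -0.1181, 0.143]
orientation: [3.088, -0.577, 0.002]
force: [2.6, -0.5, 3.1]
opening: 0.0007
gripper_force: 1.8
t: 4.4
tool_pos: [0.589, -0.1181, 0.1414]
orientation: [3.088, -0.577, 0.002]
force: [2.8, 0.2, 6.4]
opening: 0.0003
gripper_force: 3.2
t: 4.57
tool_pos: [0.589, -0.1182, 0.1413]
orientation: [3.088, -0.577, 0.002]
force: [-2.0, 0.7, 13.6]
opening: 0.0002
gripper_force: 6.8
```

The force rises sharply at tip height 57 mm, which is the tab's stop 3 mm below the deck. I'll lift, move back behind the rib and descend.

```bash
python3 -m jog '0 0 0 -.006 0;0 0 0 -.02 0;0 0 0 -.02 0;0 0 0 -.02 0;0 -.019 0 0 0;0 -.025 0 0 0;0 -.025 0 0 0;0 -.025 0 0 0;0 -.025 0 0 0;0 0 0 0 0' && python3 -m jog '0 0 0 .01 0;0 0 0 .01 0;0 0 0 .008 0;0 0 0 .004 0;0 0 0 0 0'
python3 - <<'E'
from h import *
o=[]
for n,(x,y) in(("side",(280,120)),("scene",(215,150))):
    c,K,P=cam(n); o.append(cv2.resize(c[y:y+110,x:x+130],None,fx=3,fy=3,interpolation=cv2.INTER_CUBIC))
c,K,P=cam("wrist"); o.append(cv2.resize(c[0:270,:],(780,329)))
save("c1.png",cv2.resize(np.vstack([np.hstack(o[:2]),o[2]]),None,fx=.9,fy=.9))
E
```

```text
t: 5.4
tool_pos: [0.4729, -0.0733, 0.2034]
orientation: [-3.088, 0.575, 0.011]
force: [-0.9, 0.2, 0.3]
opening: 0.0003
gripper_force: 0.0
t: 5.82
tool_pos: [0.4769, -0.075, 0.1716]
orientation: [-3.088, 0.577, 0.006]
force: [-1.0, 0.1, -1.5]
opening: 0.0005
gripper_force: 0.0
```

View pics/c1.png

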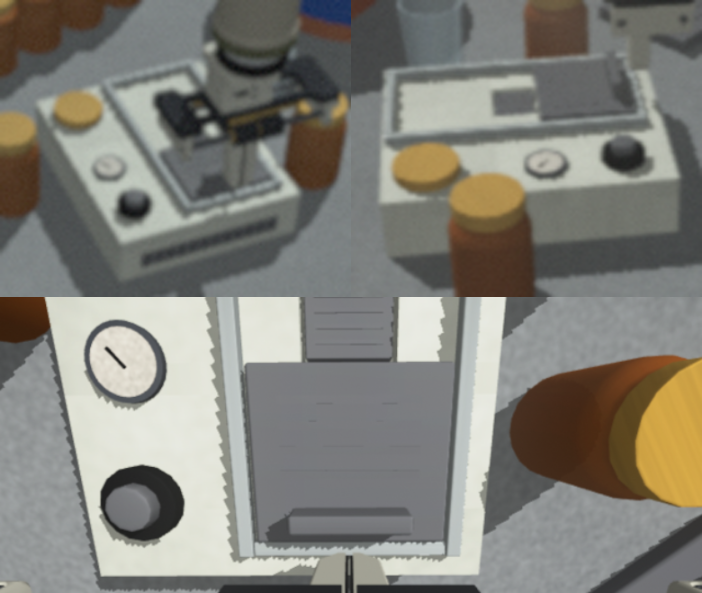

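The tab is down, and the fingers are centred behind the rib (column 350) and clear of it. I'll descend to just above the plate and start pushing gently.

```bash
python3 -m jog '0 0 0 .006 0;0 0 0 .005 0;0 0 0 0 0' && python3 -m jog '0 .003 0 0 0;0 .003 0 0 0;0 .003 0 0 0;0 .003 0 0 0;0 .003 0 0 0;0 .003 0 0 0;0 .003 0 0 0;0 .003 0 0 0;0 0 0 0 0'
```

```text
t: 6.22
tool_pos: [0.4769, -0.0749, 0.1615]
orientation: [-3.088, 0.577, 0.002]
force: [-1.0, -0.1, -0.2]
opening: 0.0008
gripper_force: 0.0
t: 6.97
tool_pos: [0.5005, -0.084, 0.1628]
orientation: [3.088, -0.577, 0.001]
force: [0.6, -0.3, 0.6]
opening: 0.0008
gripper_force: 0.0
```

```bash
python3 -m jog '0 .003 0 0 0;0 .005 0 0 0;0 .005 0 0 0;0 .005 0 0 0;0 .005 0 0 0;0 .005 0 0 0;0 .005 0 0 0;0 .005 0 0 0;0 .005 0 0 0;0 .005 0 0 0' && python3 -m jog '0 .005 0 0 0;0 .005 0 0 0;0 .005 0 0 0;0 .005 0 0 0;0 .005 0 0 0;0 .004 0 0 0;0 .004 0 0 0;0 .003 0 0 0;0 .002 0 0 0;0 0 0 0 0'
python3 - <<'E'
from h import *
o=[]
for n,(x,y) in(("side",(280,120)),("scene",(215,150))):
    c,K,P=cam(n); o.append(cv2.resize(c[y:y+110,x:x+130],None,fx=3,fy=3,interpolation=cv2.INTER_CUBIC))
c,K,P=cam("wrist"); o.append(cv2.resize(c[0:270,:],(780,329)));np.savez("w2.npz",c=c,K=K,P=P)
save("c2.png",cv2.resize(np.vstack([np.hstack(o[:2]),o[2]]),None,fx=.9,fy=.9))
E
```

```text
t: 7.8
tool_pos: [0.5451, -0.1012, 0.1627]
orientation: [-3.088, 0.577, 0.0]
force: [-0.8, 0.1, 0.5]
opening: 0.0007
gripper_force: 0.5
t: 8.63
tool_pos: [0.5805, -0.1149, 0.1628]
orientation: [3.088, -0.577, 0.001]
force: [0.4, 0.7, -0.7]
opening: 0.0005
gripper_force: 0.0
```

View pics/c2.png

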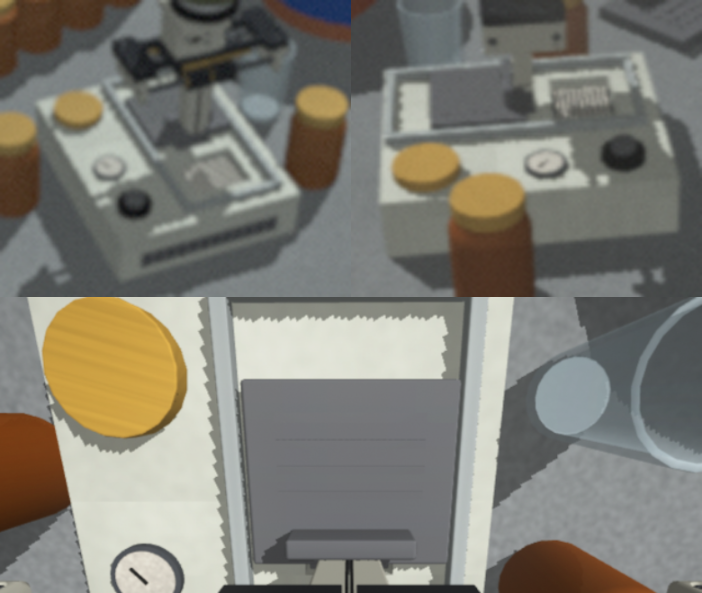

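The cover is flat between the rails with the opening uncovered, about 100 mm on. I'll back off, lift and check.

```bash
python3 -m jog '0 -.003 0 0 0;0 -.005 0 0 0;0 -.004 0 -.004 0;0 0 0 -.015 0;0 0 0 -.025 0;0 0 0 -.03 0;0 0 0 -.03 0;0 -.03 0 -.02 0;0 -.03 0 0 0;0 -.02 0 0 0' && python3 -m jog '0 -.02 0 0 0;0 0 0 0 0;0 0 0 0 0;0 0 0 0 0'
python3 - <<'E'
from h import *
c,K,P=cam("wrist"); save("w3.png",c);np.savez("w3.npz",c=c,K=K,P=P)
C=np.array([.5955,-.0825]);th=np.radians(-21.3);ex=np.array([np.cos(th),np.sin(th)]);ey=np.array([-ex[1],ex[0]])
for dx in(-.060+.075-.045,-.06+.1-.045,-.06+.1+.045):
    X=C+dx*ex-.035*ey; print(dx,proj(K,P,[*X,.072]).round(0))
E
```

```text
t: 9.62
tool_pos: [0.4932, -0.081, 0.2889]
orientation: [3.088, -0.576, 0.005]
force: [-0.6, 0.8, 0.4]
opening: 0.0004
gripper_force: 0.0
t: 9.95
tool_pos: [0.4759, -0.0744, 0.2872]
orientation: [3.088, -0.576, 0.002]
force: [0.0, -0.4, -0.2]
opening: 0.0004
gripper_force: 0.0
-0.03 [318.  94.]
-0.0049999999999999906 [318.  63.]
0.085 [318. -63.]
```

View pics/w3.png

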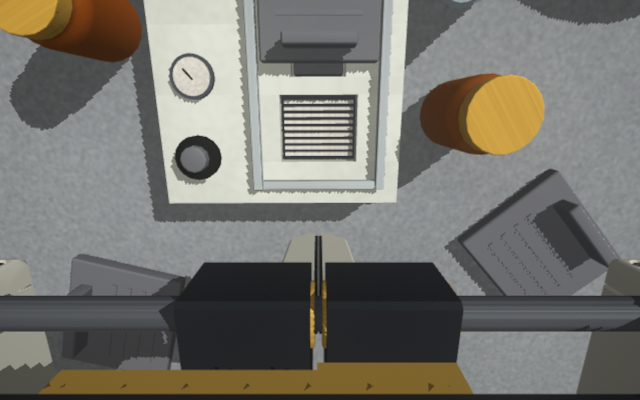

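The cover's rear edge is at row 62, so it has travelled about 100 mm. The opening (rows 96–160) is fully uncovered, and the cover lies flat between the rails. The power button is unpressed and nothing else has been disturbed.

```bash
python3 -c "
from plant import robot
print(robot.close_job())"
```

```text
the job is handed in; nothing more can be done
None
```

I pressed the tab to its stop and slid the cover about 100 mm along its rails; the last picture showed the filter opening fully uncovered, the cover flat and the power button unpressed, and I've handed the job in (no verdict was returned).

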